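# Lay the camera bracket down in its assembly nest

## Task

The aluminium camera bracket is standing on its foot in the assembly nest, its heel just in front of the steel edge of the rubber-padded bed. Tip it over that edge so that it goes down gently onto its back on the bed, kept under control all the way and never left to fall, then push it along the bed until its top end is fully home against the two brass buttons of the end stop, so that the screw holes in its foot can be reached. Only push and steady it with the fingers: do not grip it or lift it out of the nest, and leave the lens barrel, the screw tray and the hex key beside the nest where they are.

Things in the scene. Friction and masses are not known exactly. Their poses are not given: they have to be found in the camera images.
- nest: Fixed assembly nest, grey base plate 285 x 124 x 10 mm on four 5 mm feet. Origin on the worktop (z = 0) on the nest's centre line, below the front edge of the padded bed; x runs along the nest in the direction of tipping, z up. From x = -110 to 0 mm lies bare plate, 15 mm above the worktop, where the bracket stands. Black guide rails both sides (x = -105 to 140 mm), 87 mm apart, chamfered tops 38 mm above the worktop.
- bed_edge (a point): Middle of the front top edge of the bed (steel strip, then black rubber), 23 mm above the worktop, at nest x = 0. The bed runs level from here to x = 145 mm. The edge is an 8 mm step up from the bare plate: it stops the heel, and the bracket tips over it. Axes as the nest's.
- stop_face (a point): Point on the bed's surface (23 mm above the worktop), on the centre line at nest x = 145 mm, in the plane of the faces of two brass buttons (16 mm across, 24 mm either side, 30 mm above the worktop) on a steel end stop block 43 mm high. Axes as the nest's.
- bracket: Loose L-shaped aluminium bracket, 0.25 to 0.45 kg. Origin: middle of the heel (rear lower edge). Upright plate along +z: 140 mm high, 80 wide (y), 10 thick, x = -10 to 0 (back face x = 0), 38 mm lens bore centred at z = 112. Foot along -x to x = -95, 10 thick, 80 wide, four screw holes. Starts upright, x along the nest's x (to 0.02 rad), back face 2 to 5 mm before the bed edge.
- bracket_corner (a point): Inner corner of the L (bracket x = -10, z = 10 mm), open between two triangular side gussets 42 mm high and long, 68 mm clear between them. Centre of mass near bracket x = -25, z = 41 mm: tipped about 30 to 35 degrees it passes its balance point and falls unless held back. Fingers inside the L can push the upright and hold back the rising foot.
- bracket_end (a point): Middle of the top end of the bracket's back face (140 mm from the heel along the bracket's z). When the bracket is home it lies at stop_face.
- bracket_toe (a point): Middle of the front lower edge of the bracket's foot (95 mm from the heel along the bracket's -x). Once the bracket lies on its back the foot stands up 95 mm above the bed, its underside facing the nest's -x; the heel is then some 10 to 25 mm in front of the bed edge, and at nest x = +5 mm when home.
- spare_lens: Bystander: black lens barrel standing on end, 38 mm across, 58 mm high, loose; origin at the middle of its underside. To the right of the direction of tipping, beside the nest.
- screw_tray: Bystander: small black tray with screws, 62 x 95 x 15 mm, loose; origin at the middle of its underside. To the left of the direction of tipping, beside the nest.
- hex_key_1: Bystander: dark hex key lying flat, 32 x 89 x 7 mm, loose; origin at the middle of its underside. To the left of the direction of tipping, beside the nest.

How it is judged:
On the way:
1. the bracket has been tipped over onto its back (angle between bracket's own z axis and vertical above 1.45 rad and height (world z) of bracket_toe above 0.105 m), for 0.2 s.
At the end, for the whole second after the job is handed in: The bracket lies flat on its back on the bed (heel and top end within 4 mm of the bed's surface, foot standing up), between the rails (its end within 8 mm of the centre line), its top end within 4 mm of the brass buttons, at rest (height (world z) of bracket_toe above 0.11 m and z of each of bracket_end, bracket in the frame of stop_face below 0.004 m and x of bracket_end in the frame of stop_face above -0.004 m and y of bracket_end in the frame of stop_face between -0.008 and 0.008 m and linear speed of bracket below 0.01 m/s and angular speed of bracket below 0.05 rad/s); the robot touches nothing.
It fails at once if the bracket was let fall: it turned faster than 4 rad/s (its top end would strike the bed at over half a metre per second) (angular speed of bracket above 4 rad/s).
It fails at once if the bracket was lifted or carried: its heel rose more than 40 mm above the worktop (height (world z) of bracket above 0.04 m).
It fails at once if the bracket was gripped or forced: more than 40 N between it and the fingers (contact force between the fingers and bracket above 40 N).
It fails at once if the spare lens, the screw tray or the hex key was moved more than 15 mm or the lens knocked over (distance of any of spare_lens, screw_tray, hex_key_1 from where it was at the start of the episode above 0.015 m or angle between spare_lens's own z axis and vertical above 0.5 rad).
It also fails if it takes over 58 s, if anything falls off the work surface, if the arm or the gripper's body presses on something with over 40 N, if the wrist force passes 120 N, or if a joint passes its speed limit or range.

## Robot

A 7-joint arm with a two-finger parallel gripper is mounted at the origin on a cart in front of the work surface, level with it; the furniture and walls round the work are solid. World frame = base frame: x ahead of the robot, y to its left, z up, the work surface at z = 0. Lengths are in m, angles in rad, forces in N, time in s.
With the tool pointing down it reaches from about 0.4 to 0.85 m from the base axis. Payload 10.4 kg.
Tool frame: the origin (TCP) lies on the centre line of the jaws, within the pads' length; the fingertips stand r.tip_extent ahead of it and the grasp point (between the pads) lies 3 mm ahead of it (r.tip_extent is the distance from the TCP to the fingertips, in m); z points along the fingers, y is the direction in which the jaws open and shut (so a half turn about z gives the same grasp; the last joint's range is limited). The gripper opens to 87 mm and grips with 3 to 60 N. Pads are 19 mm wide; open, the fingers measure 117 mm over their backs; the gripper's body (75 mm by 190 mm) begins 51 mm behind the grasp point.
Start: joints at [1.225, 0.332, -0.065, 1.46, 0.022, 1.35, -0.088], TCP at [0.198, -0.593, 0.213] pointing down, gripper open.
Joint ranges: [-2.6, 2.6], [-0.5, 2.12], [-1.47, 1.34], [0.16, 2.42], [-1.27, 4.41], [0.06, 2.06], [-2.6, 2.6]. Speed limits (rad/s): [2.22, 2.22, 2.79, 2.79, 3.14, 3.14, 3.14].

## Interface

Orientations are given as a unit quaternion [x, y, z, w].
In Python, from bench import r gives the robot as it stands. The module is installed in compiled form; this text tells all that it offers.
- The arm moves only by the shell command python3 -m jog 'ROWS' [FORCE]. ROWS is JSON, a list of rows, each a list of 5 numbers: the shift along the tool's x, y, z in cm, then the turn about the tool's z in rad, then the closure, from 0 (fully open) to 1 (shut). A call has exactly 10 rows; each row shifts and turns the pose as measured when the row begins, along the tool's axes as they then stand; what a row does not reach is not made up. A row lasts 1/10 s, in which the tool goes at most 50 mm and 8.59 degrees, less where a joint would pass 70% of its speed; a pose out of reach is approached as far as the arm can. A call with a gripper value outside its range is refused whole. The fingers move at their own pace and stop on an object; FORCE is the grip in N (left out, the last holds). Time passes only in rows, so rows that do not move let the fingers close, or fill a call up. It gives the time, the measured TCP pose, the force and the opening at its end, in the units of the state.
- r.read_state(): the state, without advancing time (a new reading comes with each control period).
- r.camera(name): name is "scene" or "top" or "wrist"; returns a dict with "pixels" (420x560x3 uint8, red, green, blue), "fx", "fy", "cx", "cy" (pixels), "camera_from_world" (4x4, takes a point from world to camera coordinates). Camera axes: x right, y up, looking along -z (the intrinsics and any distortion apply to the point x, -y, -z); pixel columns grow to the right and rows downward; lengths in m; the calibration is good to about 2 mm. A picture is of the moment at which its call begins. There is no depth.
- r.close_job(): hands the job in, once; it reports no verdict.
The state is a dict: "time": time; "joint_positions": joint angles; "joint_vel": joint speeds; "joint_torque": joint torques, N m; "ee_pos": TCP position; "eef_rot": TCP orientation; "ft_force": force on the tool from outside, world axes, zero at the start; "torque": the same for the moment, N m; "width": finger opening in m.
Only numpy, scipy, OpenCV 4.12 (cv2) and the standard library are available. Lean on these libraries where they do the work, as an engineer would, in place of code of your own. Each camera call takes 0.05 s, during which the arm holds its last target. There are 200 camera calls.

## Working session

There is one attempt and no reset: what is moved stays moved. The work goes in short steps, Python scripts to look and compute and a shell command to move; the robot and the scene stay as the last step left them, time stands still between calls to the robot, and variables do not carry over. Pictures are saved under pics/ and viewed, about 8 in all and at most 12, crops included, and the job is handed in when it is done.

```bash
mkdir -p pics; cat > h.py <<'E'
import numpy as np,cv2
from bench import r
from scipy.spatial.transform import Rotation as R
def shot(name,fn=None):
    c=r.camera(name)
    if fn: cv2.imwrite('pics/'+fn,c['pixels'][:,:,::-1])
    return c
def ray(c,u,v,z):
    M=np.linalg.inv(c['camera_from_world']); d=np.array([(u-c['cx'])/c['fx'],-(v-c['cy'])/c['fy'],-1])
    o=M[:3,3]; d=M[:3,:3]@d; return o+d*(z-o[2])/d[2]
def proj(c,p):
    q=c['camera_from_world']@np.append(p,1); return np.array([c['cx']+c['fx']*q[0]/-q[2],c['cy']+c['fy']*q[1]/q[2]])
def st():
    s=r.read_state(); print(round(s['time'],2),np.round(s['ee_pos'],4),np.round(s['eef_rot'],3),np.round(s['ft_force'],1),round(s['width'],3))
    print(np.round(R.from_quat(s['eef_rot']).as_matrix(),3)); return s
E
python3 - <<'E'
from h import *
s=st();print(r.tip_extent,s['joint_positions'])
import pickle
a=shot('top','top1.png');b=shot('scene','scene1.png')
pickle.dump((a,b),open('c1.pkl','wb'))
for c in (a,b): print({k:c[k] for k in c if k!='pixels'})
E
```

```text
0.0 [ 0.1981 -0.5923  0.2119] [ 0.987  0.161 -0.    -0.001] [ 0.2 -0.5 -0.9] 0.087
[[ 0.948  0.317 -0.001]
 [ 0.317 -0.948  0.001]
 [-0.    -0.001 -1.   ]]
0.022 [ 1.22540487  0.33290658 -0.06467711  1.46095758  0.02158259  1.34991831
 -0.08850085]
{'fx': 532.8022455417868, 'fy': 532.8022455417868, 'cx': 288.0333232837966, 'cy': 213.3980379018745, 'camera_from_world': array([[-0.0137276 , -0.99982616,  0.01261737,  0.40396741],
       [ 0.99801912, -0.01292581,  0.06156909, -0.51506073],
       [-0.0613953 ,  0.01343757,  0.99802307, -0.94091225],
       [ 0.        ,  0.        ,  0.        ,  1.        ]])}
{'fx': 426.1503045174308, 'fy': 426.1503045174308, 'cx': 278.52245510671696, 'cy': 201.7806016498817, 'camera_from_world': array([[-0.89985648, -0.43601101,  0.01235818,  0.64873278],
       [ 0.31732205, -0.63493662,  0.70438782,  0.00587786],
       [-0.29927419,  0.63776947,  0.70970773, -1.04072796],
       [ 0.        ,  0.        ,  0.        ,  1.        ]])}
```

View pics/top1.png

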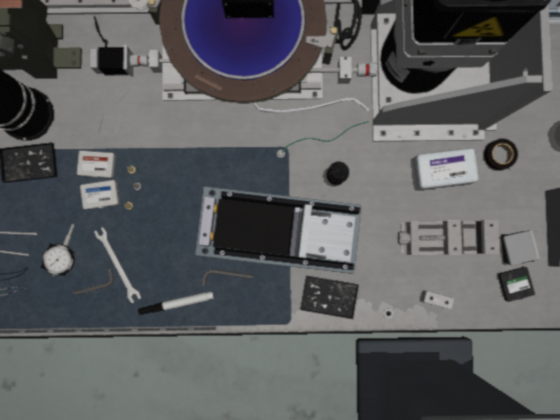

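View pics/scene1.png

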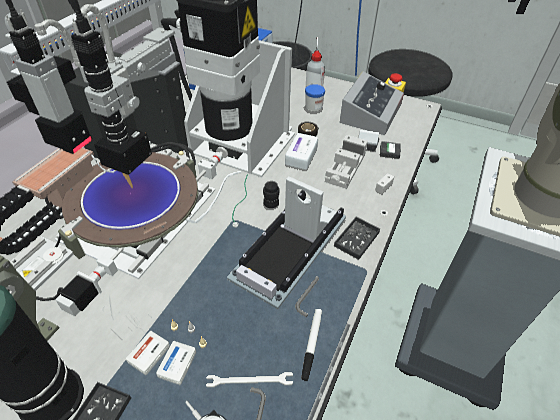

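The top view shows the nest at about (280,228). The bracket is at its right end (330,233) and the end stop is at the left (205,217), so tipping runs along about +y. The lens is at (338,173), the tray at (330,297) and the hex key at (228,275). The scene view agrees. I'll zoom in next.

```bash
python3 - <<'E'
from h import *
import pickle
a,b=pickle.load(open('c1.pkl','rb'))
im=a['pixels'][175:285,185:375,::-1]
cv2.imwrite('pics/z1.png',cv2.resize(im,None,fx=4.2,fy=4.2,interpolation=cv2.INTER_CUBIC))
E
```

```text
(no output)
```

View pics/z1.png

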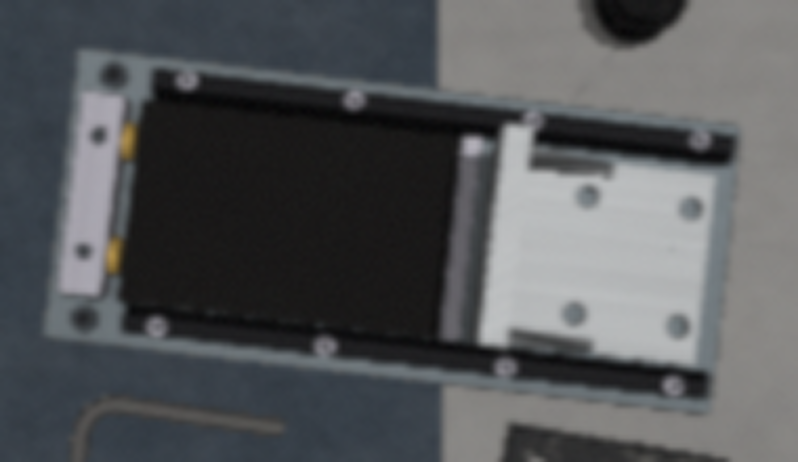

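```bash
python3 - <<'E'
from h import *
import pickle
a,b=pickle.load(open('c1.pkl','rb'))
f=lambda x,y,z: ray(a,185+(x+.5)/4.2-.5,175+(y+.5)/4.2-.5,z)
C=np.array([f(80,50,.015),f(738,125,.015),f(708,410,.015),f(43,335,.015)])
print(C.round(4)); print([np.linalg.norm(C[i]-C[(i+1)%4]).round(4) for i in range(4)])
m=C.mean(0); ex=(C[0]-C[1])+(C[3]-C[2]); ex/=np.linalg.norm(ex); 
# base plate from -110 to 175 -> centre at x=32.5mm
o=m-ex*.0325; o[2]=0; ey=np.array([-ex[1],ex[0],0])
print('nest o',o,'yaw',np.arctan2(ex[1],ex[0]))
N=lambda p:np.round([(p-o)@ex,(p-o)@ey,p[2]],4)
for n,p in dict(b1=f(136,142,.03),b2=f(120,258,.03),f1=f(718,170,.025),f2=f(698,367,.025),t1=f(502,125,.155),t2=f(478,345,.155),e1=f(460,135,.023),e2=f(441,340,.023)).items(): print(n,N(p))
# predicted in scene
B=f(0,0,0)
for p in ([-.003,.04,.155],[-.003,-.04,.155],[.145,0,.043]): print(proj(b,o+ex*p[0]+ey*p[1]+np.array([0,0,p[2]])))
np.save('nest.npy',np.array([o,ex,ey]))
E
```

```text
[[0.5704 0.5474 0.015 ]
 [0.5348 0.2672 0.015 ]
 [0.414  0.2826 0.015 ]
 [0.4495 0.5635 0.015 ]]
[np.float64(0.2824), np.float64(0.1218), np.float64(0.2831), np.float64(0.122)]
nest o [0.48810139 0.38296463 0.        ] yaw 1.4445523753666625
b1 [ 0.1432 -0.0238  0.03  ]
b2 [0.144  0.0251 0.03  ]
f1 [-0.1011 -0.0401  0.025 ]
f2 [-0.1014  0.0432  0.025 ]
t1 [-0.004  -0.0379  0.155 ]
t2 [-0.0042  0.0423  0.155 ]
e1 [ 0.0087 -0.0426  0.023 ]
e2 [0.007  0.0441 0.023 ]
[319.92777331 195.14054196]
[284.8316797  179.53341164]
[259.90239525 272.81518124]
```

Checks on the measurements: the plate measures 283x122 mm (285x124 given), the buttons are at x=144 mm, the back face is at -4 mm and the toe at about -100 mm. All are consistent.

Plan: set the jaws along the nest's x with the fingers about 90 mm over their backs. The front finger will push the upright and the rear finger will hold back the foot.

```bash
python3 -m jog '[[0,0,0,0.15,0.31],[0,0,0,0.15,0.31],[0,0,0,0.15,0.31],[4.1,0,0,0,0.31],[4.1,0,0,0,0.31],[4.1,0,0,0,0.31],[4.1,0,0,0,0.31],[0,-5,0,0,0.31],[0,-5,0,0,0.31],[0,-5,0,0,0.31]]' 30; python3 -c "from h import *;st()"
```

```text
time: 1.1
ee_pos: [0.3839, -0.4702, 0.1967]
eef_rot: [0.997, -0.076, -0.008, -0.007]
ft_force: [0.3, 0.2, 0.8]
width: 0.0601
1.1 [ 0.3839 -0.4702  0.1967] [ 0.997 -0.076 -0.008 -0.007] [0.3 0.2 0.8] 0.06
[[ 0.988 -0.151 -0.014]
 [-0.151 -0.988  0.016]
 [-0.017 -0.014 -1.   ]]
```

```bash
python3 -m jog '[[0,-5,-1,-0.02,0.31],[0,-5,-1,0,0.31],[0,-5,0,0,0.31],[0,-5,0,0,0.31],[0,-5,0,0,0.31],[0,-5,0,0,0.31],[0,-5,0,0,0.31],[0,-5,0,0,0.31],[0,-5,0,0,0.31],[0,-5,0,0,0.31]]'; python3 -c "from h import *;st()"
```

```text
time: 2.1
ee_pos: [0.4451, 0.0243, 0.2205]
eef_rot: [0.998, -0.065, -0.01, -0.008]
ft_force: [1.2, -0.7, 0.7]
width: 0.0602
2.1 [0.4451 0.0243 0.2205] [ 0.998 -0.065 -0.01  -0.008] [ 1.2 -0.7  0.7] 0.06
[[ 0.991 -0.131 -0.018]
 [-0.13  -0.991  0.017]
 [-0.02  -0.014 -1.   ]]
```

```bash
python3 -m jog '[[0,-5,0,0,0.31],[0,-5,0,0,0.31],[0,-5,0,0,0.31],[0,-5,0,0,0.31],[0,-4,0,0,0.31],[0,-3,0,0,0.31],[0,-1,0,0,0.31],[0,0,0,0,0.31],[0,0,0,0,0.31],[0,0,0,0,0.31]]'; python3 - <<'E'
from h import *
s=st(); o,ex,ey=np.load('nest.npy'); d=np.array(s['ee_pos'])-o; print('nest',d@ex,d@ey,d[2])
shot('wrist','w1.png'); shot('top','t2.png')
E
```

```text
time: 3.1
ee_pos: [0.4774, 0.3096, 0.2225]
eef_rot: [0.998, -0.063, -0.011, -0.008]
ft_force: [0.2, 0.6, -0.5]
width: 0.0604
3.1 [0.4774 0.3096 0.2225] [ 0.998 -0.063 -0.011 -0.008] [ 0.2  0.6 -0.5] 0.06
[[ 0.992 -0.126 -0.021]
 [-0.125 -0.992  0.017]
 [-0.023 -0.014 -1.   ]]
nest -0.07414145417209025 0.0013336774378511853 0.22253855315417068
```

View pics/w1.png

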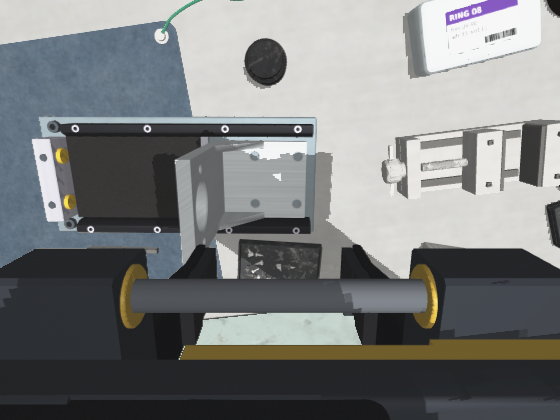

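The wrist view shows the fingers, at about (195,290) and (365,290), lined up along the nest. The bracket's upright is at (195,205) and the foot at (265,180), with the path clear. Next I lower into the L.

```bash
python3 -m jog '[[0,0,3,0,0.31],[0,0,3,0,0.31],[0,0,2.5,0,0.31],[0,0,1.5,0,0.31],[0,0,0.5,0,0.31],[0,0,0,0,0.31],[0,-0.3,0,0,0.31],[0,-0.3,0,0,0.31],[0,-0.3,0,0,0.31],[0,0,0,0,0.31]]'; cat >> h.py <<'E'
def ns():
    s=r.read_state();o,ex,ey=np.load('nest.npy'); d=np.array(s['ee_pos'])-o; F=np.array(s['ft_force'])
    print('t',round(s['time'],2),'nest TCP mm',np.round([d@ex*1e3,d@ey*1e3,d[2]*1e3],1),'tip z',round(d[2]*1e3-22,1),'F',np.round([F@ex,F@ey,F[2]],1),s['width'].__round__(4))
E
python3 -c "from h import *;ns()"
```

```text
time: 4.2
ee_pos: [0.482, 0.3152, 0.1199]
eef_rot: [0.998, -0.068, -0.006, -0.008]
ft_force: [-0.2, 0.0, -0.1]
width: 0.0601
t 4.2 nest TCP mm [-68.   -2.5 119.9] tip z 97.9 F [-0.   0.2 -0.1] 0.0601
```

```bash
python3 -m jog '[[-0.1,-0.4,0.1,0,0.31],[-0.1,-0.4,0.1,0,0.31],[0,-0.25,0.1,0,0.31],[0,-0.25,0.1,0,0.31],[0,-0.25,0,0,0.31],[0,-0.25,0,0,0.31],[0,-0.25,0,0,0.31],[0,-0.25,0,0,0.31],[0,-0.25,0,0,0.31],[0,-0.25,0,0,0.31]]'; python3 -c "from h import *;ns()"
```

```text
time: 5.2
ee_pos: [0.484, 0.3457, 0.1164]
eef_rot: [0.998, -0.068, -0.006, -0.008]
ft_force: [-0.2, 0.0, 0.1]
width: 0.0604
t 5.2 nest TCP mm [-37.5  -0.6 116.4] tip z 94.4 F [0.  0.2 0.1] 0.0604
```

```bash
python3 - <<'E'
from h import *
ns()
a=shot('top');b=shot('scene')
A=cv2.resize(a['pixels'][165:285,190:380,::-1],(760,480),interpolation=cv2.INTER_CUBIC)
B=cv2.resize(b['pixels'][110:310,210:370,::-1],(384,480),interpolation=cv2.INTER_CUBIC)
cv2.imwrite('pics/s2.png',cv2.resize(np.hstack([B,A[:,:500]]),(800,434)))
E
```

```text
t 5.2 nest TCP mm [-37.5  -0.6 116.4] tip z 94.4 F [0.  0.2 0.1] 0.0604
```

View pics/s2.png

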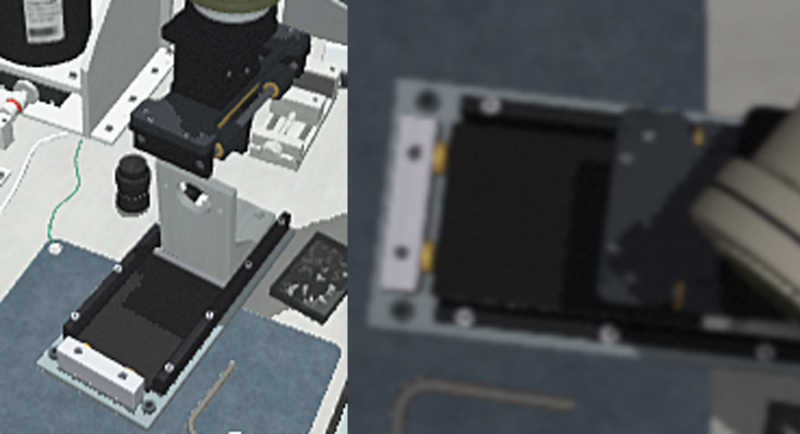

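```bash
python3 - <<'E'
from h import *
o,ex,ey=np.load('nest.npy')
b=shot('scene'); w=shot('wrist')
W=lambda x,y,z:o+ex*x+ey*y+np.array([0,0,z])
im=b['pixels'][:,:,::-1].copy()
S=5;u0,v0=255,165
Z=cv2.resize(im[v0:v0+85,u0:u0+85],None,fx=S,fy=S,interpolation=cv2.INTER_CUBIC)
for th,col in ((0,(0,0,255)),(8,(0,200,0)),(16,(255,0,0))):
    t=np.radians(th);u=np.array([np.sin(t),np.cos(t)]);heel=np.array([0,.023])-.008*u
    P=[proj(b,W(*( [ (heel+u*k)[0], y, (heel+u*k)[1] ])))for y,k in((.041,.0),(.041,.14),(-.039,.14),(-.039,0))]
    cv2.polylines(Z,[np.int32((np.array(P)-[u0,v0]+.5)*S)],False,col,1)
cv2.imwrite('pics/s3.png',np.hstack([Z,cv2.resize(w['pixels'][120:420,100:400,::-1],(375,375))[:375] if 0 else cv2.copyMakeBorder(cv2.resize(w['pixels'][120:420,80:400,::-1],(373,350)),0,75,0,0,cv2.BORDER_CONSTANT)]))
E
```

```text
(no output)
```

View pics/s3.png

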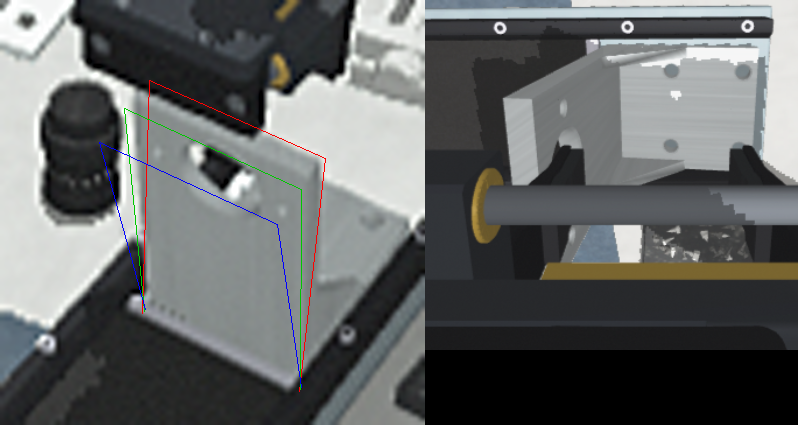

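```bash
python3 - <<'E'
from h import *
o,ex,ey=np.load('nest.npy'); s=r.read_state(); p=np.array(s['ee_pos']); T=R.from_quat(s['eef_rot']).as_matrix()
w=shot('wrist'); b=shot('scene')
W=lambda x,y,z:o+ex*x+ey*y+np.array([0,0,z])
a=np.linspace(0,2*np.pi,40)
def dr(c,u0,v0,n,S):
    Z=cv2.resize(c['pixels'][v0:v0+n,u0:u0+n,::-1],None,fx=S,fy=S,interpolation=cv2.INTER_CUBIC)
    def pl(P,col): cv2.polylines(Z,[np.int32((np.array([proj(c,q) for q in P])-[u0,v0]+.5)*S)],False,col,1)
    for x,col in((-.01,(0,0,255)),(0,(0,200,255))):
        pl([W(x,.04,.015),W(x,.04,.155),W(x,-.04,.155),W(x,-.04,.015)],col)
        pl([W(x,.019*np.cos(t),.127+.019*np.sin(t)) for t in a],col)
    for sg in(-1,1):
      for k,col in((.030,(0,255,0)),(.045,(255,0,0))):
        pl([p+T@[q,sg*k,z] for q,z in((-.0095,-.03),(-.0095,.022),(.0095,.022),(.0095,-.03))],col)
    return Z
cv2.imwrite('pics/s4.png',np.hstack([dr(w,130,180,200,2),dr(b,265,170,80,5)]))
print(np.linalg.inv(w['camera_from_world'])[:3,3])
E
```

```text
[0.55551582 0.33345973 0.28696199]
```

View pics/s4.png

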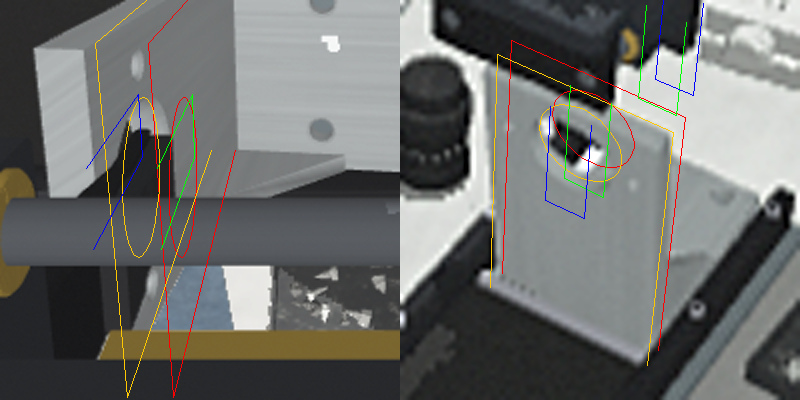

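The overlays disagree a little: the wrist view suggests about 5° of tilt and the scene view about 3°. The finger is in front of the upright's face. I'll advance in small steps and watch the force and the tilt.

```bash
python3 -m jog '[[0,-0.2,0.05,0,0.31],[0,-0.2,0.05,0,0.31],[0,-0.2,0.05,0,0.31],[0,-0.2,0.05,0,0.31],[0,0,0,0,0.31],[0,0,0,0,0.31],[0,0,0,0,0.31],[0,0,0,0,0.31],[0,0,0,0,0.31],[0,0,0,0,0.31]]'; python3 - <<'E'
from h import *
ns()
o,ex,ey=np.load('nest.npy'); s=r.read_state(); p=np.array(s['ee_pos']); T=R.from_quat(s['eef_rot']).as_matrix()
w=shot('wrist'); b=shot('scene'); import pickle; pickle.dump((w,b),open('c5.pkl','wb'))
S=6; 
A=cv2.resize(b['pixels'][160:226,262:332,::-1],None,fx=S,fy=S,interpolation=cv2.INTER_CUBIC)
B=w['pixels'][120:420,120:400,::-1]; B=cv2.resize(B,(370,396))
cv2.imwrite('pics/s5.png',np.hstack([A,B]))
E
```

```text
time: 6.5
ee_pos: [0.4854, 0.3538, 0.1145]
eef_rot: [0.998, -0.069, -0.006, -0.008]
ft_force: [-0.2, -0.7, -0.3]
width: 0.06
t 6.5 nest TCP mm [-29.3  -1.  114.5] tip z 92.5 F [-0.7  0.1 -0.3] 0.06
```

View pics/s5.png

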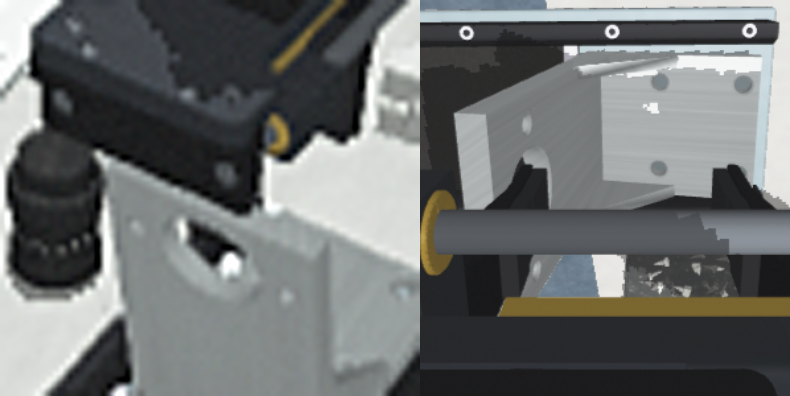

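The bracket is now visibly tilted, by about 10°, with the top-left corner at (105,160) and the foot rising. Contact force is light. The fingers are thinner at the tips than I assumed, so I'll widen the jaws slowly while advancing.

```bash
python3 -m jog '[[0,0,0.05,0,0.29],[0,0,0.05,0,0.27],[0,0,0.05,0,0.25],[0,0,0.05,0,0.23],[0,0,0.05,0,0.21],[0,0,0.05,0,0.19],[0,0,0.05,0,0.17],[0,0,0.05,0,0.15],[0,0,0.05,0,0.14],[0,0,0.05,0,0.14]]'; python3 - <<'E'
from h import *
ns()
w=shot('wrist');b=shot('scene')
import pickle; pickle.dump((w,b),open('c6.pkl','wb'))
E
```

```text
time: 7.6
ee_pos: [0.4854, 0.354, 0.1091]
eef_rot: [0.998, -0.069, -0.006, -0.008]
ft_force: [0.3, -0.0, 1.0]
width: 0.0744
t 7.6 nest TCP mm [-29.1  -1.  109.1] tip z 87.1 F [-0.  -0.3  1. ] 0.0744
```

```bash
python3 -m jog '[[0,-0.1,0.05,0,0.14],[0,-0.1,0.05,0,0.14],[0,-0.1,0.05,0,0.14],[0,-0.1,0.05,0,0.14],[0,-0.1,0.05,0,0.14],[0,-0.1,0.05,0,0.14],[0,-0.1,0.05,0,0.14],[0,-0.1,0.05,0,0.14],[0,-0.1,0,0,0.14],[0,0,0,0,0.14]]'; python3 - <<'E'
from h import *
ns()
w=shot('wrist');b=shot('scene')
A=cv2.resize(b['pixels'][160:260,262:362,::-1],(400,400),interpolation=cv2.INTER_CUBIC)
B=cv2.resize(w['pixels'][120:420,100:400,::-1],(400,400))
cv2.imwrite('pics/s6.png',np.hstack([A,B]))
E
```

```text
time: 8.7
ee_pos: [0.4865, 0.364, 0.1048]
eef_rot: [0.998, -0.068, -0.006, -0.008]
ft_force: [0.1, -0.2, 0.5]
width: 0.0748
t 8.7 nest TCP mm [-19.1  -0.8 104.8] tip z 82.8 F [-0.2 -0.1  0.5] 0.0748
```

View pics/s6.png

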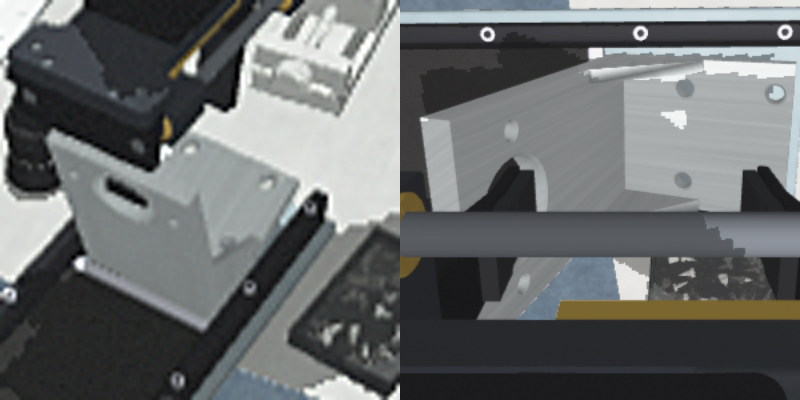

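```bash
cat >> h.py <<'E'
def W(x,y,z):
    o,ex,ey=np.load('nest.npy'); return o+ex*x+ey*y+np.array([0,0,z])
def tab(ths,d=.008,y=.04,c=None):
    for th in ths:
        t=np.radians(th);u=np.array([np.sin(t),np.cos(t)]);f=np.array([-np.cos(t),np.sin(t)]);h=np.array([0,.023])-d*u
        q=lambda p,y:proj(c,W(p[0],y,p[1])).round(1)
        print(th,'top L,R',q(h+.14*u,-y),q(h+.14*u,y),'toe-top L,R',q(h+.095*f+.01*u,-y),q(h+.095*f+.01*u,y),'heel R',q(h,y))
E
python3 -c "
from h import *
c=shot('scene'); tab([10,15,20,25,30],c=c)"
```

```text
10 top L,R [277.7 187.7] [313.1 203.9] toe-top L,R [304.7 194.2] [335.5 208. ] heel R [314.3 242.1]
15 top L,R [274.5 191.9] [310.1 208.3] toe-top L,R [304.5 192.1] [335.5 206. ] heel R [314.4 241.8]
20 top L,R [271.4 196.5] [307.  213.2] toe-top L,R [304.1 190.3] [335.3 204.3] heel R [314.6 241.5]
25 top L,R [268.3 201.3] [304.  218.2] toe-top L,R [303.5 188.7] [334.9 202.8] heel R [314.8 241.3]
30 top L,R [265.4 206.4] [301.  223.6] toe-top L,R [302.7 187.4] [334.4 201.5] heel R [314.9 241. ]
```

Scene tilt is about 15° (top-left corner observed at (274.5,192.5)). That is less than a contact at tip z=83 would give, so I'll triangulate the real fingertip height from the rear finger, whose end shows at about scene (320,188).

```bash
python3 - <<'E'
from h import *
o,ex,ey=np.load('nest.npy'); ns()
c=shot('scene'); w=shot('wrist')
for z in (.06,.08,.09,.1,.11,.12,.13,.14):
    p=ray(c,320,188,z)-o; print(z,'x %.1f y %.1f'%(p@ex*1e3,p@ey*1e3))
A=cv2.resize(c['pixels'][150:215,265:335,::-1],None,fx=6,fy=6,interpolation=cv2.INTER_CUBIC)
B=cv2.resize(w['pixels'][200:330,130:255,::-1],(375,390),interpolation=cv2.INTER_CUBIC)
cv2.imwrite('pics/s7.png',np.hstack([A,B]))
E
```

```text
t 8.85 nest TCP mm [-19.2  -0.9 104.8] tip z 82.8 F [ 0.1 -0.1  1.2] 0.0747
0.06 x -113.0 y -12.4
0.08 x -93.6 y -3.4
0.09 x -83.8 y 1.1
0.1 x -74.1 y 5.6
0.11 x -64.4 y 10.1
0.12 x -54.6 y 14.6
0.13 x -44.9 y 19.1
0.14 x -35.2 y 23.6
```

View pics/s7.png

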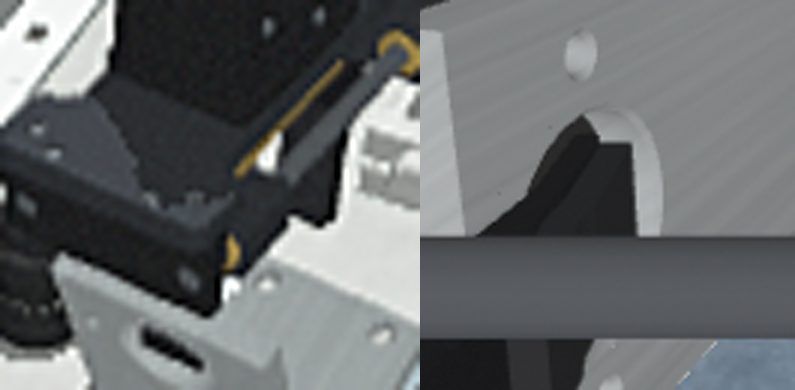

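```bash
python3 - <<'E'
from h import *
print(r.tip_extent)
c=shot('scene')
for x in(-.056,-.066):
  for y in(-.01,.01):
    for z in(.083,.105,.153): print(x,y,z,proj(c,W(x,y,z)).round(1))
# dark mask bottom, columns 300..345
g=c['pixels'].max(2)
for u in range(312,330,1): 
    col=np.where(g[150:230,u]<75)[0]; print(u,150+col.max() if len(col) else None,end='; ')
tab([12,15,18],c=c)
E
```

```text
0.022
-0.056 -0.01 0.083 [309.  195.7]
-0.056 -0.01 0.105 [309.6 188.3]
-0.056 -0.01 0.153 [311.1 171.3]
-0.056 0.01 0.083 [317.  199.4]
-0.056 0.01 0.105 [317.8 192. ]
-0.056 0.01 0.153 [319.7 174.9]
-0.066 -0.01 0.083 [311.3 193.1]
-0.066 -0.01 0.105 [312.  185.7]
-0.066 -0.01 0.153 [313.5 168.6]
-0.066 0.01 0.083 [319.3 196.7]
-0.066 0.01 0.105 [320.1 189.3]
-0.066 0.01 0.153 [322.1 172.2]
312 187; 313 185; 314 185; 315 186; 316 186; 317 187; 318 187; 319 186; 320 186; 321 181; 322 174; 323 229; 324 229; 325 229; 326 229; 327 229; 328 229; 329 229; 12 top L,R [276.4 189.3] [311.9 205.6] toe-top L,R [304.6 193.3] [335.5 207.2] heel R [314.3 242. ]
15 top L,R [274.5 191.9] [310.1 208.3] toe-top L,R [304.5 192.1] [335.5 206. ] heel R [314.4 241.8]
18 top L,R [272.7 194.6] [308.2 211.2] toe-top L,R [304.2 191. ] [335.4 205. ] heel R [314.5 241.6]
```

The fingertip is really at z≈0.11, about TCP+5 mm at this opening, and not TCP−22 mm. The front finger is therefore poking into the lens bore. I'll back off slowly so the bracket settles on its foot again. Then I'll turn the jaws across the nest so the two fingers straddle the bore.

```bash
python3 -m jog '[[0,0.2,0,0,0.14],[0,0.2,0,0,0.14],[0,0.2,0,0,0.14],[0,0.2,0,0,0.14],[0,0.2,0,0,0.14],[0,0.2,0,0,0.14],[0,0.2,0,0,0.14],[0,0.2,0,0,0.14],[0,0.2,0,0,0.14],[0,0.2,0,0,0.14]]'; python3 -c "from h import *;ns()"; python3 -m jog '[[0,0.2,0,0,0.14],[0,0.2,0,0,0.14],[0,0.2,0,0,0.14],[0,0.2,0,0,0.14],[0,0.2,0,0,0.14],[0,0.2,0,0,0.14],[0,0.3,0,0,0.14],[0,0.3,0,0,0.14],[0,0.3,0,0,0.14],[0,0.3,0,0,0.14]]';  python3 -c "from h import *;ns()"
```

```text
time: 10.0
ee_pos: [0.4837, 0.342, 0.1047]
eef_rot: [0.998, -0.069, -0.006, -0.008]
ft_force: [0.1, 0.3, 0.5]
width: 0.0748
t 10.0 nest TCP mm [-41.2  -0.8 104.7] tip z 82.7 F [ 0.3 -0.   0.5] 0.0748
time: 11.0
ee_pos: [0.4802, 0.3161, 0.1042]
eef_rot: [0.998, -0.069, -0.006, -0.008]
ft_force: [0.6, -0.2, 0.4]
width: 0.075
t 11.0 nest TCP mm [-67.3  -0.5 104.2] tip z 82.2 F [-0.2 -0.6  0.4] 0.075
```

```bash
python3 -m jog '[[0,0,-1.5,0,0.14],[0,0,-1.5,0,0.14],[0,0,-1,0,0.2],[0,0,0,0,0.3],[0,0,0,0,0.4],[0,0,0,0,0.5],[0,0,0,0,0.52],[0,0,0,0,0.52],[0,0,0,0,0.52],[0,0,0,0,0.52]]';  python3 - <<'E'
from h import *
ns(); print(r.read_state()['joint_positions'])
c=shot('scene'); tab([0],c=c)
# finger tip bottom: dark mask near fingers
cv2.imwrite('pics/s8.png',cv2.resize(c['pixels'][110:260,240:390,::-1],(750,750),interpolation=cv2.INTER_CUBIC)[:600])
E
```

```text
time: 12.0
ee_pos: [0.4804, 0.3156, 0.1481]
eef_rot: [0.998, -0.068, -0.005, -0.008]
ft_force: [-0.0, -0.9, 0.5]
width: 0.042
t 12.0 nest TCP mm [-67.8  -0.8 148.1] tip z 126.1 F [-0.9 -0.1  0.5] 0.042
[-0.15440224  0.32427581 -0.59285056  1.658175    0.17041233  1.21199846
 -2.49015789]
0 top L,R [284.  180.4] [319.2 196. ] toe-top L,R [304.7 198.8] [335.1 212.6] heel R [314.  242.5]
```

View pics/s8.png

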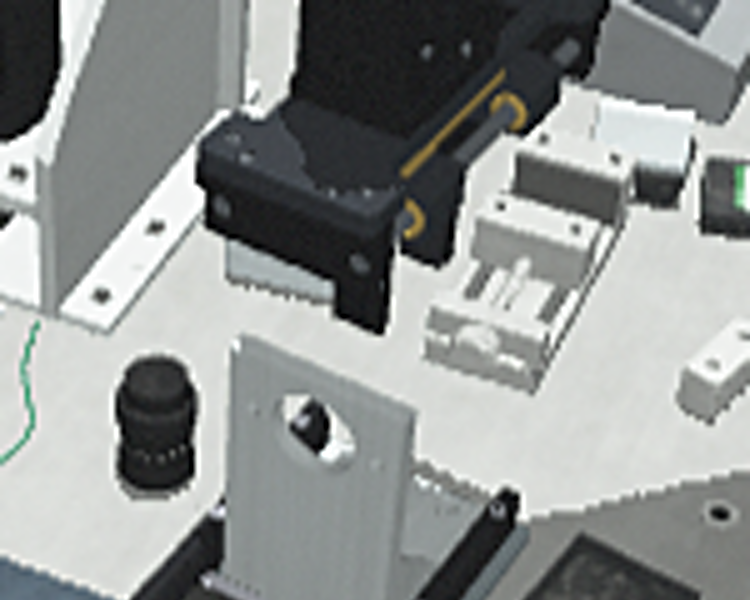

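```bash
python3 - <<'E'
from h import *
o,ex,ey=np.load('nest.npy'); c=shot('scene')
def atx(u,v,x):
    A=ray(c,u,v,0);B=ray(c,u,v,.2); a=(A-o)@ex;b=(B-o)@ex; k=(x-a)/(b-a); P=A+(B-A)*k-o; return np.round([P@ey*1e3,P[2]*1e3],1)
for x in(-.05,-.045,-.04,-.035,-.03,-.02,-.01): print(x,'protr corners',atx(307,172.5,x),atx(316.7,176.6,x),'bore tip low',atx(303,199.5,x),'bore top',atx(301,190.5,x))
E
```

```text
-0.05 protr corners [-16.1 151.1] [  6.7 151.2] bore tip low [-20.6  70.6] bore top [-27.1  94.3]
-0.045 protr corners [-13.5 156. ] [  9.1 156.1] bore tip low [-18.   76.2] bore top [-24.4  99.7]
-0.04 protr corners [-10.9 160.9] [ 11.4 161. ] bore tip low [-15.4  81.8] bore top [-21.7 105.1]
-0.035 protr corners [ -8.3 165.8] [ 13.8 165.9] bore tip low [-12.7  87.4] bore top [-19.  110.5]
-0.03 protr corners [ -5.7 170.7] [ 16.2 170.8] bore tip low [-10.1  93. ] bore top [-16.4 115.9]
-0.02 protr corners [ -0.5 180.5] [ 21.  180.7] bore tip low [ -4.8 104.2] bore top [-11.  126.7]
-0.01 protr corners [  4.6 190.4] [ 25.8 190.5] bore tip low [  0.4 115.4] bore top [ -5.6 137.5]
```

```bash
python3 - <<'E'
from h import *
c=shot('wrist'); s=r.read_state(); p=np.array(s['ee_pos']); T=R.from_quat(s['eef_rot']).as_matrix()
print(c['fx'],c['cx'],c['cy'])
for z in(-.03,-.02,-.01,0,.01,.022):
    print(z,[proj(c,p+T@np.array([x,sg*.0302,z])).round(0).tolist() for x in(-.0095,.0095) for sg in(-1,1)])
# rows of darkness now: width .042
g=c['pixels'].max(2)
for v in range(225,300,6): 
    print(v,''.join('#' if q<70 else '.' for q in g[v,150:400:3]))
E
```

```text
360.73842520001364 278.38842236875405 211.4240895545383
-0.03 [[210.0, 304.0], [348.0, 304.0], [208.0, 264.0], [351.0, 264.0]]
-0.02 [[214.0, 293.0], [344.0, 293.0], [212.0, 255.0], [346.0, 255.0]]
-0.01 [[217.0, 283.0], [341.0, 283.0], [216.0, 247.0], [343.0, 247.0]]
0 [[221.0, 275.0], [338.0, 274.0], [219.0, 240.0], [339.0, 240.0]]
0.01 [[223.0, 267.0], [335.0, 267.0], [222.0, 233.0], [336.0, 233.0]]
0.022 [[226.0, 258.0], [331.0, 258.0], [225.0, 227.0], [333.0, 227.0]]
225 ....................................................................................
231 ....................................................................................
237 ....................................................................................
243 .........#..........................................................................
249 ##########............#######.........###########################............#######
255 ###########..........########....#################################..........########
261 ###########.........################################..#############.........########
267 ######....#.......###############################.....###############...........####
273 ######..........#############.##############..............#############..........###
279 #####...######################################################################....##
285 #####.............................................................................##
291 ####..............................................................................##
297 ####..............................................................................##
```

Wrist and scene views agree that the real fingertips sit about 10 mm behind the reported TCP, so the stated tip_extent of 22 mm does not hold. I'll use tip z = TCP z + 10 mm and check the height of the body's underside.

```bash
python3 - <<'E'
from h import *
o,ex,ey=np.load('nest.npy'); c=shot('scene')
def atx(u,v,x):
    A=ray(c,u,v,0);B=ray(c,u,v,.2); a=(A-o)@ex;b=(B-o)@ex; k=(x-a)/(b-a); P=A+(B-A)*k-o; return np.round([P@ey*1e3,P[2]*1e3],1)
for x in(-.03,-.015,0,.015,.027): print(x,'block bottom L',atx(240+205/5,110+222/5,x),'bottom R',atx(240+385/5,110+285/5,x),'bottom mid',atx(240+335/5,110+298/5,x), 'top L',atx(240+198/5,110+150/5,x))
w=shot('wrist'); s=r.read_state(); p=np.array(s['ee_pos']); T=R.from_quat(s['eef_rot']).as_matrix()
print('rod/wrist: cam in tool', T.T@(np.linalg.inv(w['camera_from_world'])[:3,3]-p))
E
```

```text
-0.03 block bottom L [-67.2 188.7] bottom R [ 14.8 194.8] bottom mid [ -6.2 178. ] top L [-71.1 222.7]
-0.015 block bottom L [-57.8 202.9] bottom R [ 22.  208.9] bottom mid [  1.6 192.6] top L [-61.6 236. ]
0 block bottom L [-48.4 217.2] bottom R [ 29.3 223. ] bottom mid [  9.4 207.1] top L [-52.1 249.4]
0.015 block bottom L [-39.  231.5] bottom R [ 36.5 237.1] bottom mid [ 17.1 221.7] top L [-42.6 262.8]
0.027 block bottom L [-31.4 242.9] bottom R [ 42.3 248.4] bottom mid [ 23.4 233.3] top L [-35.  273.5]
rod/wrist: cam in tool [ 0.07035109 -0.00033237 -0.17132086]
```

True geometry: tip ≈ TCP z +10 mm and body underside ≈ TCP z +82 mm, so the finger length is as specified but offset 32 mm. The original plan works with that offset. I'll reopen, back off a bit, then lower to tip ≈ 92 mm, which is below the bore.

```bash
python3 -m jog '[[0,0.5,0,0,0.14],[0,0.5,0,0,0.14],[0,0.3,0,0,0.14],[0,0,2,0,0.14],[0,0,2,0,0.14],[0,0,1.5,0,0.14],[0,0,0.9,0,0.14],[0,0,0.2,0,0.14],[0,0,0,0,0.14],[0,0,0,0,0.14]]'; python3 -c "from h import *;ns()"
```

```text
time: 13.25
ee_pos: [0.4794, 0.3017, 0.0814]
eef_rot: [0.998, -0.069, -0.004, -0.009]
ft_force: [-0.6, -0.1, 0.1]
width: 0.0746
t 13.25 nest TCP mm [-81.7  -1.6  81.4] tip z 59.4 F [-0.2  0.6  0.1] 0.0746
```

```bash
sed -i 's/-22,1)/+10,1)/' h.py; python3 -m jog '[[-0.1,-0.5,0,0,0.14],[-0.1,-0.5,0,0,0.14],[0,-0.3,0,0,0.14],[0,-0.2,0,0,0.14],[0,-0.2,0,0,0.14],[0,-0.2,0,0,0.14],[0,-0.2,0,0,0.14],[0,-0.2,0,0,0.14],[0,-0.2,0,0,0.14],[0,-0.2,0,0,0.14]]'; python3 -c "
from h import *;ns()
c=shot('scene');tab([0],c=c)
g=cv2.cvtColor(c['pixels'],cv2.COLOR_RGB2GRAY)
for v in range(172,204,2): print(v,g[v,262:300:2])"
```

```text
time: 14.25
ee_pos: [0.4822, 0.3316, 0.0838]
eef_rot: [0.998, -0.069, -0.003, -0.01]
ft_force: [0.1, -0.6, -0.5]
width: 0.0747
t 14.25 nest TCP mm [-51.7  -0.6  83.8] tip z 93.8 F [-0.6 -0.2 -0.5] 0.0747
0 top L,R [284.  180.4] [319.2 196. ] toe-top L,R [304.7 198.8] [335.1 212.6] heel R [314.  242.5]
172 [252 158 218 218 217 217 188  51  74  72  69  58  70  70  72  71  72  37
  46]
174 [205 212 222 219 218 221 120  41  46  58  77 122  71  72  73  70  71  76
  43]
176 [179 222 218 216 216 221  22  39  43  44  43  55  75  72  72  71  70  73
  45]
178 [220 222 221 219 219 223 130  18  25  35  47  45  42  51  72  71  72  72
  43]
180 [221 222 225 234 203 196 241  29  45  20  23  36  46  46  43  51  63  77
  49]
182 [222 225 151  65  44  43  56  22  75  81  27  26  27  31  43  44  41  46
  59]
184 [220 197  46  56  55  54  53  20  28  38  32  29  29  29  27  34  43  43
  42]
186 [225 114  56  58  66  51  55  52  25  23  26  29  31  28  31  30  26  29
  40]
188 [238  40  44  61  66  61  64  35  44 230  37  21  24  28  29  27  28  27
  31]
190 [248  48  26  34  38  35  32  28  38 242 153 135  44  16  27  31  30  29
  32]
192 [247  35  52  44  36  35  43  51  20 239 157 139 144 134  71  10  21  30
  32]
194 [238  17  34  43  48  51  38  32   0 232 178 138 159 138 146 117 156  12
  28]
196 [224  21  34  38  35  37  39  38  73 226 180 135 147 138 139 137 246  63
  29]
198 [226  66  27  32  33  35  35  28 127 221 199 135 142 139 140 148 159  42
  25]
200 [238  10  42  60  35  25 105  61   0 226 208 136 139 137 140 158 164 133
  21]
202 [237  18  27  31  32  59  28  24   6 225 233 134 140 138 139 140 167 170
 154]
```

```bash
python3 -m jog '[[0,-0.2,0.1,0,0.14],[0,-0.2,0.1,0,0.14],[0,-0.2,0.05,0,0.14],[0,-0.2,0.05,0,0.14],[0,-0.2,0.05,0,0.14],[0,-0.2,0.05,0,0.14],[0,-0.2,0.05,0,0.14],[0,-0.1,0.05,0,0.14],[0,0,0,0,0.14],[0,0,0,0,0.14]]'; python3 -c "
from h import *;ns()
c=shot('scene');tab([10,15,20],c=c)
w=c['pixels'].min(2)
for v in (196,200,205,210,214,218,222): 
    q=w[v,262:345]; print(v,[262+i for i in range(1,83) if abs(int(q[i])-int(q[i-1]))>45])"
```

```text
time: 15.3
ee_pos: [0.4845, 0.3485, 0.0787]
eef_rot: [0.998, -0.069, -0.002, -0.01]
ft_force: [-0.9, -1.1, -0.8]
width: 0.0748
t 15.3 nest TCP mm [-34.7  -0.8  78.7] tip z 88.7 F [-1.2  0.7 -0.8] 0.0748
10 top L,R [277.7 187.7] [313.1 203.9] toe-top L,R [304.7 194.2] [335.5 208. ] heel R [314.3 242.1]
15 top L,R [274.5 191.9] [310.1 208.3] toe-top L,R [304.5 192.1] [335.5 206. ] heel R [314.4 241.8]
20 top L,R [271.4 196.5] [307.  213.2] toe-top L,R [304.1 190.3] [335.3 204.3] heel R [314.6 241.5]
196 [264, 274, 279, 307, 313, 314]
200 [263, 264, 274, 287, 299, 310, 311]
205 [263, 264, 265, 277, 289, 298, 306, 308, 310, 328, 337]
210 [279, 296, 299, 335, 338, 344]
214 [279, 280, 343, 344]
218 [276, 277, 282, 341]
222 [272, 273, 283, 329, 338]
```

Scene edge gives θ≈17° and the geometry gives 16.7°, so the model holds. Continuing.

```bash
python3 -m jog '[[0,-0.1,0.1,0,0.14],[0,-0.1,0.1,0,0.14],[0,-0.1,0.1,0,0.14],[0,-0.1,0.1,0,0.14],[0,-0.1,0.1,0,0.14],[0,-0.1,0.1,0,0.14],[0,-0.1,0.1,0,0.14],[0,-0.1,0.1,0,0.14],[0,-0.1,0,0,0.14],[0,0,0,0,0.14]]'; python3 -c "
from h import *;ns()"
```

```text
time: 16.35
ee_pos: [0.4857, 0.3584, 0.0701]
eef_rot: [0.998, -0.069, -0.003, -0.01]
ft_force: [-0.4, 0.2, -0.9]
width: 0.075
t 16.35 nest TCP mm [-24.7  -0.7  70.1] tip z 80.1 F [ 0.2  0.5 -0.9] 0.075
```

```bash
python3 -m jog '[[0,0,0.1,0,0.14],[0,-0.05,0.1,0,0.14],[0,-0.05,0.1,0,0.14],[0,-0.05,0.1,0,0.14],[0,-0.05,0.1,0,0.14],[0,-0.05,0,0,0.14],[0,-0.05,0,0,0.14],[0,-0.05,0,0,0.14],[0,-0.05,0,0,0.14],[0,0,0,0,0.14]]'; python3 -c "
from h import *;ns()"
```

```text
time: 17.35
ee_pos: [0.4864, 0.3627, 0.0648]
eef_rot: [0.998, -0.069, -0.003, -0.01]
ft_force: [0.2, -0.2, -0.0]
width: 0.0749
t 17.35 nest TCP mm [-20.3  -0.8  64.8] tip z 74.8 F [-0.1 -0.2 -0. ] 0.0749
```

```bash
python3 -m jog '[[0,-0.05,0,0,0.14],[0,-0.05,0,0,0.14],[0,-0.05,0,0,0.14],[0,-0.05,0,0,0.14],[0,-0.05,0,0,0.14],[0,-0.05,0,0,0.14],[0,-0.05,0,0,0.14],[0,0,0,0,0.14],[0,0,0,0,0.14],[0,0,0,0,0.14]]'; python3 -c "
from h import *;ns()
c=shot('scene');tab([30,35,40,45],c=c)
w=c['pixels'].min(2)
for v in (205,210,214,218,222,226): 
    q=w[v,252:345]; print(v,[252+i for i in range(1,93) if abs(int(q[i])-int(q[i-1]))>45])"
```

```text
time: 18.35
ee_pos: [0.4869, 0.3666, 0.065]
eef_rot: [0.998, -0.069, -0.003, -0.01]
ft_force: [-0.7, 0.1, -0.1]
width: 0.0746
t 18.35 nest TCP mm [-16.3  -0.9  65. ] tip z 75.0 F [ 0.   0.7 -0.1] 0.0746
30 top L,R [265.4 206.4] [301.  223.6] toe-top L,R [302.7 187.4] [334.4 201.5] heel R [314.9 241. ]
35 top L,R [262.6 211.6] [298.1 229. ] toe-top L,R [301.9 186.3] [333.8 200.5] heel R [315.1 240.7]
40 top L,R [259.9 217. ] [295.4 234.6] toe-top L,R [300.8 185.5] [332.9 199.8] heel R [315.2 240.4]
45 top L,R [257.5 222.4] [292.8 240.3] toe-top L,R [299.6 185. ] [332.  199.4] heel R [315.3 240.1]
205 [263, 264, 265, 310, 333]
210 [279, 280, 281, 301, 305, 306, 338, 344]
214 [263, 270, 279, 280, 282, 287, 288, 301, 332, 334, 335, 343, 344]
218 [287, 299, 341]
222 [272, 273, 298, 329, 338]
226 [255, 268, 269, 280, 281, 326, 335]
```

```bash
python3 -m jog '[[0,-0.1,0,0,0.14],[0,-0.1,0,0,0.14],[0,-0.1,-0.05,0,0.14],[0,-0.1,-0.1,0,0.14],[0,-0.1,-0.1,0,0.14],[0,-0.1,-0.1,0,0.14],[0,-0.1,-0.1,0,0.14],[0,-0.1,-0.1,0,0.14],[0,-0.1,-0.1,0,0.14],[0,0,0,0,0.14]]'; python3 -c "
from h import *;ns()
c=shot('scene');tab([40,45,50],c=c)
cv2.imwrite('pics/s9.png',cv2.resize(c['pixels'][150:260,235:355,::-1],(600,550),interpolation=cv2.INTER_CUBIC))"
```

```text
time: 19.4
ee_pos: [0.4883, 0.3766, 0.0726]
eef_rot: [0.998, -0.069, -0.002, -0.01]
ft_force: [0.3, 0.3, 1.0]
width: 0.0745
t 19.4 nest TCP mm [-6.2 -1.  72.6] tip z 82.6 F [ 0.3 -0.3  1. ] 0.0745
40 top L,R [259.9 217. ] [295.4 234.6] toe-top L,R [300.8 185.5] [332.9 199.8] heel R [315.2 240.4]
45 top L,R [257.5 222.4] [292.8 240.3] toe-top L,R [299.6 185. ] [332.  199.4] heel R [315.3 240.1]
50 top L,R [255.2 227.9] [290.5 245.9] toe-top L,R [298.2 184.8] [330.8 199.3] heel R [315.5 239.8]
```

View pics/s9.png

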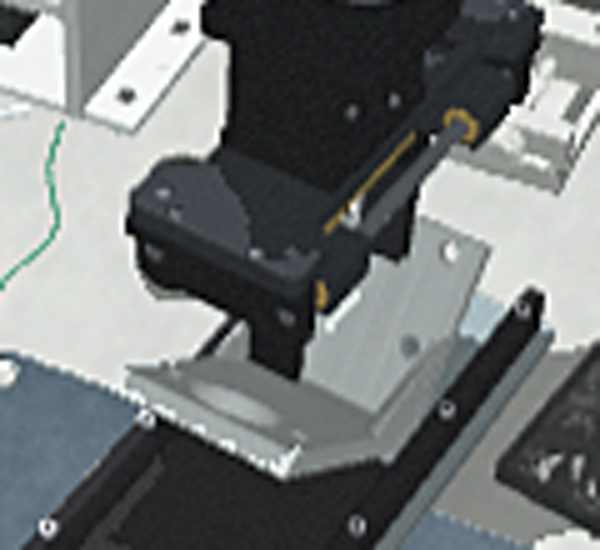

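This last view shows the bracket at about 48°, top corners at (127,375) and (288,475) in the crop. It is held on the foot by the rear finger, which matches the model. Continuing the arc slowly.

```bash
python3 -m jog '[[0,-0.12,-0.1,0,0.14],[0,-0.12,-0.1,0,0.14],[0,-0.12,-0.1,0,0.14],[0,-0.12,-0.1,0,0.14],[0,-0.12,-0.1,0,0.14],[0,-0.12,-0.1,0,0.14],[0,-0.12,-0.1,0,0.14],[0,-0.12,-0.08,0,0.14],[0,-0.12,-0.08,0,0.14],[0,-0.12,-0.06,0,0.14]]'; python3 -c "
from h import *;ns()"
```

```text
time: 20.45
ee_pos: [0.4901, 0.3893, 0.0827]
eef_rot: [0.998, -0.069, -0.002, -0.01]
ft_force: [-0.7, 0.7, 0.5]
width: 0.0751
t 20.45 nest TCP mm [ 6.5 -1.2 82.7] tip z 92.7 F [0.6 0.8 0.5] 0.0751
```

```bash
python3 -m jog '[[0,-0.12,-0.05,0,0.14],[0,-0.12,-0.05,0,0.14],[0,-0.12,-0.05,0,0.14],[0,-0.12,-0.05,0,0.14],[0,-0.12,-0.05,0,0.14],[0,-0.12,-0.05,0,0.14],[0,-0.12,-0.05,0,0.14],[0,-0.12,-0.05,0,0.14],[0,-0.12,-0.05,0,0.14],[0,0,0,0,0.14]]'; python3 -c "
from h import *;ns()
c=shot('scene');tab([60,65,70,75,80,90],c=c); tab([75,90],d=.02,c=c)
w=c['pixels'].min(2)
for v in range(238,272,4): 
    q=w[v,250:330]; print(v,[250+i for i in range(1,80) if abs(int(q[i])-int(q[i-1]))>35])"
```

```text
time: 21.45
ee_pos: [0.4917, 0.4009, 0.0878]
eef_rot: [0.998, -0.069, -0.002, -0.01]
ft_force: [-0.5, 0.2, -0.3]
width: 0.075
t 21.45 nest TCP mm [18.3 -1.3 87.8] tip z 97.8 F [ 0.1  0.5 -0.3] 0.075
60 top L,R [251.6 238.6] [286.4 256.9] toe-top L,R [295.1 185.3] [328.1 200. ] heel R [315.7 239.2]
65 top L,R [250.1 243.7] [284.8 262.1] toe-top L,R [293.3 186. ] [326.6 200.9] heel R [315.8 239. ]
70 top L,R [249.  248.6] [283.4 267.1] toe-top L,R [291.4 187. ] [324.9 202.1] heel R [315.9 238.7]
75 top L,R [248.2 253.2] [282.3 271.7] toe-top L,R [289.5 188.4] [323.1 203.6] heel R [315.9 238.4]
80 top L,R [247.7 257.6] [281.5 276.1] toe-top L,R [287.4 190.1] [321.2 205.4] heel R [316.  238.2]
90 top L,R [247.5 265.1] [280.7 283.6] toe-top L,R [283.1 194.3] [317.2 210. ] heel R [316.1 237.7]
75 top L,R [251.7 250.3] [285.5 268.5] toe-top L,R [292.3 186.3] [325.7 201.3] heel R [318.5 235.9]
90 top L,R [251.  261.2] [284.  279.3] toe-top L,R [286.2 190.9] [320.1 206.4] heel R [318.8 234.2]
238 [258, 263, 264, 308, 316, 317, 326]
242 [254, 255, 258, 259, 262, 308, 314, 322, 323, 328]
246 [251, 254, 255, 258, 309, 310, 320, 325]
250 [252, 253, 267, 268, 284, 305, 316, 317, 322]
254 [255, 258, 271, 285, 301, 305, 306, 307, 308, 313, 314]
258 [263, 265, 297, 311]
262 [272, 293, 294, 308]
266 [278, 280, 289, 290, 305]
270 [251, 252, 301, 302]
```

θ≈72° with d≈15–20 mm, so it is still held. Continuing to the bed.

```bash
python3 -m jog '[[0,-0.12,-0.03,0,0.14],[0,-0.12,-0.03,0,0.14],[0,-0.12,-0.03,0,0.14],[0,-0.12,-0.03,0,0.14],[0,-0.12,0,0,0.14],[0,-0.12,0,0,0.14],[0,-0.12,0,0,0.14],[0,-0.12,0,0,0.14],[0,-0.12,0,0,0.14],[0,0,0,0,0.14]]'; python3 -c "
from h import *;ns()
c=shot('scene');tab([80,85,90],d=.02,c=c)
w=c['pixels'].min(2)
for v in range(250,286,4): 
    q=w[v,245:300]; print(v,[245+i for i in range(1,55) if abs(int(q[i])-int(q[i-1]))>35])"
```

```text
time: 22.5
ee_pos: [0.4934, 0.4125, 0.0893]
eef_rot: [0.998, -0.069, -0.002, -0.01]
ft_force: [0.5, 0.1, 0.2]
width: 0.0748
t 22.5 nest TCP mm [30.  -1.5 89.3] tip z 99.3 F [ 0.2 -0.5  0.2] 0.0748
80 top L,R [251.2 254.3] [284.8 272.5] toe-top L,R [290.4 187.5] [323.9 202.7] heel R [318.6 235.3]
85 top L,R [251.  257.9] [284.3 276.1] toe-top L,R [288.3 189.1] [322.1 204.4] heel R [318.7 234.7]
90 top L,R [251.  261.2] [284.  279.3] toe-top L,R [286.2 190.9] [320.1 206.4] heel R [318.8 234.2]
250 [248, 255, 256, 258]
254 [246, 247, 252, 256, 268, 283, 284]
258 [252, 267, 268, 285]
262 [259, 260, 279, 296, 297]
266 [266, 268, 293]
270 [247, 248, 251, 252, 275, 290]
274 [258, 259, 282, 286, 287, 299]
278 [248, 250, 266, 267, 286, 287, 290, 296]
282 [255, 256, 257, 264, 265, 268, 269, 273, 274, 293, 296, 297]
```

```bash
python3 -m jog '[[0,-0.12,0,0,0.14],[0,-0.12,0,0,0.14],[0,-0.12,0,0,0.14],[0,-0.12,0,0,0.14],[0,-0.12,0,0,0.14],[0,-0.12,0,0,0.14],[0,-0.12,0,0,0.14],[0,0,0,0,0.14],[0,0,0,0,0.14],[0,0,0,0,0.14]]'; python3 -c "
from h import *;ns()
c=shot('scene');tab([85,90],d=.02,c=c);tab([90],d=.012,c=c)
w=c['pixels'].min(2)
for v in range(254,286,4): 
    q=w[v,245:300]; print(v,[245+i for i in range(1,55) if abs(int(q[i])-int(q[i-1]))>35])"
```

```text
time: 23.55
ee_pos: [0.4945, 0.4208, 0.089]
eef_rot: [0.998, -0.069, -0.003, -0.01]
ft_force: [-0.2, -0.2, 0.6]
width: 0.0748
t 23.55 nest TCP mm [38.3 -1.6 89. ] tip z 99.0 F [-0.2  0.1  0.6] 0.0748
85 top L,R [251.  257.9] [284.3 276.1] toe-top L,R [288.3 189.1] [322.1 204.4] heel R [318.7 234.7]
90 top L,R [251.  261.2] [284.  279.3] toe-top L,R [286.2 190.9] [320.1 206.4] heel R [318.8 234.2]
90 top L,R [248.7 263.8] [281.8 282.2] toe-top L,R [284.2 193.2] [318.2 208.8] heel R [317.  236.5]
254 [246, 247, 254, 255, 270, 281, 282]
258 [252, 254, 266, 267, 285]
262 [268, 269, 283, 297, 298]
266 [263, 294, 295]
270 [247, 248, 251, 252, 269, 291, 292]
274 [258, 259, 278, 288, 299]
278 [248, 250, 264, 266, 285, 286, 287, 290, 296]
282 [255, 256, 257, 264, 265, 268, 269, 271, 273, 293]
```

```bash
python3 -m jog '[[0,-0.12,0,0,0.14],[0,-0.12,0,0,0.14],[0,-0.12,0,0,0.14],[0,-0.12,0,0,0.14],[0,-0.12,0,0,0.14],[0,-0.12,0,0,0.14],[0,-0.12,0,0,0.14],[0,-0.12,0,0,0.14],[0,0,0,0,0.14],[0,0,0,0,0.14]]'; python3 -c "
from h import *;ns()
c=shot('scene')
w=c['pixels'].min(2)
for v in range(258,286,4): 
    q=w[v,245:300]; print(v,[245+i for i in range(1,55) if abs(int(q[i])-int(q[i-1]))>35])"
```

```text
time: 24.6
ee_pos: [0.4959, 0.4312, 0.0892]
eef_rot: [0.998, -0.069, -0.003, -0.01]
ft_force: [-0.7, -1.1, -0.9]
width: 0.0749
t 24.6 nest TCP mm [48.8 -1.7 89.2] tip z 99.2 F [-1.2  0.5 -0.9] 0.0749
258 [252, 266, 267, 285]
262 [268, 269, 283, 297, 298]
266 [261, 263, 294, 295]
270 [247, 251, 252, 269, 291, 292]
274 [248, 259, 278, 288, 299]
278 [248, 249, 250, 255, 266, 285, 286, 290, 295, 296]
282 [255, 257, 262, 265, 268, 273, 293]
```

It no longer moves with the finger, so it is down flat. Next I withdraw upward, close the fingers and go behind the foot.

```bash
python3 -m jog '[[0,-0.3,0,0,0.14],[0,0,-2.5,0,0.14],[0,0,-2.5,0,0.4],[0,0,-2,0,1],[0,0,0,0,1],[0,2.5,0,0,1],[0,2.5,0,0,1],[0,2.5,0,0,1],[-0.1,2,0,0,1],[-0.1,0.5,0,0,1]]'; python3 -c "
from h import *;ns()
c=shot('scene');tab([90],d=.02,c=c)
a=shot('top')
o,ex,ey=np.load('nest.npy')
# upper end of upright (front face z=.033) vs dark bed along centre line in top view
g=a['pixels'].min(2)
for y in(-.03,0.0,.03):
    L=[(x,int(g[tuple(proj(a,W(x,y,.028)).round().astype(int)[::-1])])) for x in np.arange(.09,.15,.004)]
    print(y,[(round(x*1e3),v) for x,v in L])"
```

```text
time: 25.65
ee_pos: [0.4785, 0.3324, 0.1553]
eef_rot: [0.998, -0.068, -0.005, -0.009]
ft_force: [1.0, -0.6, -0.3]
width: 0.0184
t 25.65 nest TCP mm [-51.4   3.2 155.3] tip z 165.3 F [-0.5 -1.1 -0.3] 0.0184
90 top L,R [251.  261.2] [284.  279.3] toe-top L,R [286.2 190.9] [320.1 206.4] heel R [318.8 234.2]
-0.03 [(90, 105), (94, 173), (98, 186), (102, 187), (106, 186), (110, 186), (114, 186), (118, 140), (122, 34), (126, 27), (130, 26), (134, 25), (138, 25), (142, 33), (146, 55)]
0.0 [(90, 24), (94, 25), (98, 25), (102, 26), (106, 26), (110, 153), (114, 188), (118, 152), (122, 25), (126, 25), (130, 25), (134, 25), (138, 25), (142, 49), (146, 97)]
0.03 [(90, 73), (94, 167), (98, 191), (102, 191), (106, 191), (110, 191), (114, 190), (118, 162), (122, 27), (126, 26), (130, 25), (134, 26), (138, 27), (142, 27), (146, 49)]
```

```bash
python3 -m jog '[[0.2,0.3,0,0,1],[0.1,0.1,0,0,1],[0,0,2.5,0,1],[0,0,2.5,0,1],[0,0,2.5,0,1],[0,0,1.5,0,1],[0,0,0.8,0,1],[0,0,0.3,0,1],[0,0,0,0,1],[0,0,0,0,1]]'; python3 -c "
from h import *;ns()"
```

```text
time: 26.75
ee_pos: [0.4806, 0.3406, 0.0517]
eef_rot: [0.998, -0.064, -0.004, -0.012]
ft_force: [0.3, -0.3, -0.0]
width: 0.0004
t 26.75 nest TCP mm [-43.    2.1  51.7] tip z 61.7 F [-0.3 -0.3 -0. ] 0.0004
```

```bash
python3 -m jog '[[0.1,-0.3,0,0,1],[0.1,-0.3,0,0,1],[0,-0.25,0,0,1],[0,-0.25,0,0,1],[0,-0.25,0,0,1],[0,-0.25,0,0,1],[0,-0.25,0,0,1],[0,-0.25,0,0,1],[0,-0.2,0,0,1],[0,0,0,0,1]]'; cat >> h.py <<'E'
def endx():
    a=shot('top'); g=a['pixels'].min(2).astype(np.float32)
    for y in(-.03,0.0,.03):
        xs=np.arange(.11,.16,.001); P=np.array([proj(a,W(x,y,.028)) for x in xs],np.float32)
        v=cv2.remap(g,P[:,:1],P[:,1:],cv2.INTER_LINEAR)[:,0]; k=[i for i in range(1,len(v)) if v[i-1]>=105>v[i]]
        print('y',y,'bright->dark at mm',[round(xs[i]*1e3) for i in k],'max dark gap',v[20:36].astype(int)[::2])
E
python3 -c "
from h import *;ns();endx()"
```

```text
time: 27.75
ee_pos: [0.4871, 0.3651, 0.0542]
eef_rot: [0.998, -0.064, -0.003, -0.013]
ft_force: [-0.5, -0.9, 0.6]
width: 0.0003
t 27.75 nest TCP mm [-17.8  -1.2  54.2] tip z 64.2 F [-1.   0.4  0.6] 0.0003
y -0.03 bright->dark at mm [138] max dark gap [177 176 169 137  80  36  30  40]
y 0.0 bright->dark at mm [138] max dark gap [168 178 170 137  80  35  41  77]
y 0.03 bright->dark at mm [138] max dark gap [181 181 174 141  82  35  26  35]
```

```bash
python3 -m jog '[[0,-0.08,0.03,0,1],[0,-0.08,0.03,0,1],[0,-0.08,0.03,0,1],[0,-0.08,0.03,0,1],[0,-0.08,0,0,1],[0,-0.08,0,0,1],[0,-0.08,0,0,1],[0,0,0,0,1],[0,0,0,0,1],[0,0,0,0,1]]'
python3 -c "
from h import *;ns();endx()"
```

```text
time: 28.8
ee_pos: [0.4888, 0.3703, 0.054]
eef_rot: [0.998, -0.064, -0.003, -0.012]
ft_force: [-0.5, -2.5, 2.0]
width: 0.0007
t 28.8 nest TCP mm [-12.5  -2.3  54. ] tip z 64.0 F [-2.5  0.2  2. ] 0.0007
y -0.03 bright->dark at mm [112, 143] max dark gap [177 176 175 176 174 164 125  70]
y 0.0 bright->dark at mm [143] max dark gap [ 36  84 142 171 175 160 120  91]
y 0.03 bright->dark at mm [112, 143] max dark gap [180 180 180 180 177 158 112  56]
```

```bash
python3 -m jog '[[0,-0.08,0,0,1],[0,-0.08,0,0,1],[0,-0.08,0,0,1],[0,-0.08,0,0,1],[0,0,0,0,1],[0,0,0,0,1],[0,0,0,0,1],[0,0,0,0,1],[0,0,0,0,1],[0,0,0,0,1]]'
python3 -c "
from h import *;ns();endx()"
```

```text
time: 29.85
ee_pos: [0.4891, 0.3733, 0.054]
eef_rot: [0.998, -0.065, -0.003, -0.012]
ft_force: [-1.1, -2.6, 1.8]
width: 0.0002
t 29.85 nest TCP mm [-9.4 -2.3 54. ] tip z 64.0 F [-2.7  0.7  1.8] 0.0002
y -0.03 bright->dark at mm [116, 146] max dark gap [175 175 175 175 175 176 172 149]
y 0.0 bright->dark at mm [147] max dark gap [ 22  26  53 108 156 176 174 157]
y 0.03 bright->dark at mm [115, 146] max dark gap [180 180 179 179 179 179 174 143]
```

```bash
python3 -m jog '[[0,-0.06,0,0,1],[0,-0.06,0,0,1],[0,-0.06,0,0,1],[0,0,0,0,1],[0,0,0,0,1],[0,0,0,0,1],[0,0,0,0,1],[0,0,0,0,1],[0,0,0,0,1],[0,0,0,0,1]]'
python3 -c "
from h import *;ns();endx()"
```

```text
time: 30.9
ee_pos: [0.4891, 0.3731, 0.054]
eef_rot: [0.998, -0.065, -0.003, -0.01]
ft_force: [-0.4, -2.3, 3.1]
width: 0.0005
t 30.9 nest TCP mm [-9.7 -2.2 54. ] tip z 64.0 F [-2.3  0.1  3.1] 0.0005
y -0.03 bright->dark at mm [116, 146] max dark gap [176 175 175 175 175 175 172 149]
y 0.0 bright->dark at mm [147] max dark gap [ 23  25  53 108 156 175 175 156]
y 0.03 bright->dark at mm [115, 146] max dark gap [180 179 179 179 179 179 174 142]
```

```bash
python3 -m jog '[[0,-0.1,0,0,1],[0,-0.15,0,0,1],[0,-0.2,0,0,1],[0,-0.2,0,0,1],[0,-0.2,0,0,1],[0,0,0,0,1],[0,0,0,0,1],[0,0,0,0,1],[0,0,0,0,1],[0,0,0,0,1]]'
python3 -c "
from h import *;ns();endx()"
```

```text
time: 31.95
ee_pos: [0.4887, 0.3721, 0.0541]
eef_rot: [0.998, -0.067, -0.006, -0.002]
ft_force: [-1.8, -3.2, 3.5]
width: 0.0006
t 31.95 nest TCP mm [-10.7  -1.9  54.1] tip z 64.1 F [-3.4  1.4  3.5] 0.0006
y -0.03 bright->dark at mm [116, 146] max dark gap [175 174 174 174 174 175 171 149]
y 0.0 bright->dark at mm [147] max dark gap [ 22  25  52 108 156 174 174 156]
y 0.03 bright->dark at mm [115, 146] max dark gap [179 179 179 179 178 178 173 142]
```

It is blocked: the arm yields and the end does not move, with the top end at the buttons' plane. Now I back away, rise and check.

```bash
python3 -m jog '[[0,0.3,0,0,1],[0,0.8,0,0,1],[0,1.5,0,0,1],[0,2,0,0,1],[0,2,0,0,1],[0,0,-3,0,1],[0,0,-4,0,1],[0,0,-4,0,1],[0,2,0,0,1],[0,0,0,0,1]]'
python3 -c "
from h import *;ns();endx()
c=shot('scene'); tab([90],d=-.005,c=c); w=c['pixels'].min(2)
for v in (186,192,196,200,204): 
    q=w[v,265:330]; print(v,[265+i for i in range(1,65) if abs(int(q[i])-int(q[i-1]))>35])
a=shot('top')
# foot top edge strip + plate lateral extent at x=.06 (z=.033) 
g=a['pixels'].min(2).astype(int)
for x in(.03,.06,.13):
    print(x,[(round(y*1e3),g[tuple(proj(a,W(x,y,.033)).round().astype(int)[::-1])]) for y in np.arange(-.048,.049,.004) if abs(y)>.03])"
```

```text
time: 33.0
ee_pos: [0.4759, 0.2755, 0.1656]
eef_rot: [0.998, -0.068, -0.007, -0.002]
ft_force: [0.4, -0.3, -0.8]
width: 0.0004
t 33.0 nest TCP mm [-108.1   -1.4  165.6] tip z 175.6 F [-0.2 -0.5 -0.8] 0.0004
y -0.03 bright->dark at mm [147] max dark gap [190 190 190 190 190 190 187 162]
y 0.0 bright->dark at mm [148] max dark gap [ 26  29  59 119 170 190 189 170]
y 0.03 bright->dark at mm [115, 146] max dark gap [195 195 195 195 194 194 188 156]
90 top L,R [243.7 269.5] [277.1 288.3] toe-top L,R [279.7 198. ] [313.9 214. ] heel R [313.1 241.6]
186 [278, 279]
192 [279, 280, 300, 301, 305, 306, 322, 323, 326, 329]
196 [278, 279, 296, 297, 306, 319, 320]
200 [274, 275, 279, 280, 286, 293, 295, 304, 311, 314, 317]
204 [279, 280, 295, 300, 307, 322]
0.03 [(-48, np.int64(26)), (-44, np.int64(15)), (-40, np.int64(62)), (-36, np.int64(81)), (-32, np.int64(133)), (32, np.int64(195)), (36, np.int64(85)), (40, np.int64(53)), (44, np.int64(29)), (48, np.int64(21))]
0.06 [(-48, np.int64(41)), (-44, np.int64(12)), (-40, np.int64(144)), (-36, np.int64(192)), (-32, np.int64(191)), (32, np.int64(197)), (36, np.int64(189)), (40, np.int64(155)), (44, np.int64(41)), (48, np.int64(20))]
0.13 [(-48, np.int64(49)), (-44, np.int64(12)), (-40, np.int64(92)), (-36, np.int64(184)), (-32, np.int64(190)), (32, np.int64(191)), (36, np.int64(188)), (40, np.int64(178)), (44, np.int64(24)), (48, np.int64(33))]
```

```bash
python3 - <<'E'
from h import *
import pickle
a0,_=pickle.load(open('c1.pkl','rb')); a=shot('top')
for n,(u0,u1,v0,v1) in dict(lens=(322,355,155,182),tray=(300,360,275,320),key=(200,255,268,290)).items():
    print(n,np.abs(a['pixels'][v0:v1,u0:u1].astype(int)-a0['pixels'][v0:v1,u0:u1]).mean().round(1), cv2.phaseCorrelate(*[cv2.cvtColor(i['pixels'][v0:v1,u0:u1],cv2.COLOR_RGB2GRAY).astype(np.float32) for i in(a0,a)])[0])
ns(); r.close_job()
E
```

```text
lens 5.6 (-0.10774917503279013, 0.5256676889932717)
tray 19.0 (0.11460445591981738, 0.5902753981212925)
key 4.6 (-0.016036616305598272, 0.022226027637335832)
t 33.2 nest TCP mm [-104.7    0.   164.6] tip z 174.6 F [ 0.3  0.4 -0.2] 0.0007
the job is handed in; nothing more can be done
```

The bracket was tipped over the bed edge onto its back and pushed home against the end stop. I handed it in at 33.2 s; no verdict was reported.

**How it went**
- **Tipping:** I used the jaws lengthwise inside the L. The front finger pushed the upright past its balance point, then the rear finger held back the foot. It was lowered through about 48°, 72° and 85° to flat over several seconds.
- **Pushing:** I then pushed the foot's underside with closed fingers until it stopped advancing.

**Last checks**
- **Top end:** it reads 146–148 mm along the nest in the top view. The stop is nominally at 145 mm (I measured the buttons at 143–144 mm). A harder push made the arm yield without moving it.
- **Centring:** the plate lies between the rails, centred to within about 1–2 mm.
- **Foot:** the scene edges fit a standing foot, but that check was only rough.
- **Forces:** the force readings I took between moves stayed below about 5 N. The arm was clear of everything at the end.
- **Bystanders:** the lens, tray and hex key shifted by 0.6 pixel at most in the top view, about 1 mm. The image difference was larger at the tray, probably from the arm or its shadow.

**What disagreed**
- **Fingertip position:** the cameras put the real fingertips about 10 mm behind the reported tool point, although `r.tip_extent` says 22 mm ahead of it. On the first try the finger therefore entered the lens bore and tilted the bracket to about 15°. I set it back down slowly and repeated with the measured offset.
- **Final flatness:** I judged this from edge positions in the images, because my picture views were used up by then.

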